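# Hold the detector cover over its housing for screwing

### The arm

A 6-joint arm with a two-finger parallel gripper is mounted at the origin on a cart in front of the work surface, level with it; the furniture and walls round the work are solid. World frame = base frame: x ahead of the robot, y to its left, z up, the work surface at z = 0. Lengths are in m, angles in rad, forces in N, time in s.
With the tool pointing down it reaches from about 0.35 to 0.85 m from the base axis. Payload 8.1 kg.
Tool frame: the origin (TCP) lies between the finger pads; the fingertips stand 11 mm ahead of it and the grasp point (between the pads) lies 8 mm behind it (tips_ahead is the z of the fingertips in the tool frame, in m); z points along the fingers, y is the line along which they close (so a half turn about z gives the same grasp; the last joint's range is limited). The gripper opens to 93 mm and grips with 3 to 60 N. Pads are 15 mm wide; open, the fingers measure 128 mm over their backs; the gripper's body (75 mm by 188 mm) begins 65 mm behind the grasp point.
Start: joints at [-1.43, 0.13, 1.488, -0, 1.523, -0.085], TCP at [0.134, -0.585, 0.23] pointing down, gripper open.
Joint ranges: [-2.96, 2.96], [-0.89, 2.26], [0.02, 2.5], [-1.34, 4.48], [0, 2.73], [-2.66, 2.66]. Speed limits (rad/s): [2.39, 2.39, 2.79, 3.14, 3.14, 3.14].

### API

Orientations are given as a rotation vector (axis times angle).
In Python, from plant import read_state, read_camera, close_job, tips_ahead gives the robot as it stands. The module is installed in compiled form; this text tells all that it offers.
- The arm moves only by the tool move_arm, never from a script. Its argument "plan" is a list of rows, each a list of 7 numbers: the turn, a rotation vector about the tool's x, y, z in units of 6 degrees (1.0 is 6 degrees), then the shift along the tool's x, y, z in units of 25 mm (1.0 is 25 mm), then the finger opening in mm, from 0 to 93. A call has exactly 10 rows; each row shifts and turns the commanded pose from where the row before left it, along the tool's axes as they then stand; what a row does not reach is not made up. A row lasts 1/10 s, in which the tool goes at most 50 mm and 8.59 degrees, less where a joint would pass 70% of its speed; a pose out of reach is approached as far as the arm can. A call is refused whole if a number of a shift passes 1 or a number of a turn 1, either way. A call with a gripper value outside its range is refused whole. The fingers move at their own pace and stop on an object; "force" is the grip in N (left out, the last holds). Time passes only in rows, so rows that do not move let the fingers close, or fill a call up. It gives the time, the measured TCP pose, the force, the opening and the grip force at its end, in the units of the state.
- read_state(): the state, without advancing time (a new reading comes with each control period).
- read_camera(name): name is "scene" or "top" or "wrist"; returns a dict with "frame" (420x560x3 uint8, red, green, blue), "z_map" (420x560 float32, m along the optical axis (not along the pixel's ray), 0 where there is no reading), "fx", "fy", "cx", "cy" (pixels), "distortion" ([k1, k2, p1, p2, k3] as OpenCV has them; the pictures are not rectified), "rvec" (rotation vector, rad) and "tvec" (3), from world to camera coordinates, as OpenCV has them. Camera axes: x right, y down, z forward; pixel columns grow to the right and rows downward; lengths in m; the calibration is good to about 2 mm. A picture is of the moment at which its call begins.
- close_job(): hands the job in; it is judged then, once.
The state is a dict: "t": time; "q": joint angles; "dq": joint speeds; "joint_torque": joint torques, N m; "tool_pos": TCP position; "orientation": TCP orientation; "force": force on the tool from outside, world axes, zero at the start; "wrist_torque": the same for the moment, N m; "opening": finger opening in m; "gripper_force": force on a finger pad.
Only numpy, scipy, OpenCV 4.12 (cv2) and the standard library are available. Lean on these libraries where they do the work, as an engineer would, in place of code of your own. Each camera call takes 0.05 s, during which the arm holds its last target. There are 200 camera calls.

### The job

Pick up the blue cover plate that has three holes by its black handle and hold it level, hovering about a centimetre above the open metal housing, with each of its three holes centred over one of the three threaded holes in the housing's rim, so that I can start the screws. Do not let the plate knock against or rest on the housing, leave the two-hole plate and the other things on the table where they are, and finish while still holding the plate there.

Things in the scene. Friction and masses are not known exactly. Their poses are not given: they have to be found in the camera images.
- cover: the cover plate to use: blue plate 90 x 64 x 5 mm (x, y, z) lying flat, about 0.2 kg, balanced about its centre, with THREE through holes of 10 mm diameter near three of its corners (none at the -x, -y corner). Origin: centre of the underside, z up, x along the long side. A black bar handle runs along x over its middle
- cover_handle (a point): centre of the cover's black bar handle, 32 mm above the plate's underside: bar 56 mm long (along the plate's x), 14 mm wide, 14 mm high, with 20 mm of free height under it, on two 10 mm steel posts at x = +-20 mm
- cover_hole0 (a point): centre of the plate's hole at x = +37, y = +24 mm, on its underside; belongs over thread0
- cover_hole1 (a point): centre of the plate's hole at x = +37, y = -24 mm, on its underside; belongs over thread1
- cover_hole2 (a point): centre of the plate's hole at x = -37, y = +24 mm, on its underside; belongs over thread2
- spare_plate: the other blue plate, same size and handle but with only TWO holes, in the middle of its short sides; not wanted. Origin: centre of the underside
- housing: open aluminium detector housing bolted to the table, 90 x 64 x 45 mm (x, y, z); in its top a 45 x 41 mm window and three 6 mm threaded holes near three corners (none at the -x, -y corner). Feet stick out at +-y, a brass socket at +x. Origin: centre of the underside, z up. With the cover the right way round, its x and y axes point like the housing's
- housing_top (a point): centre of the housing's top face, 45 mm above the table, axes as the housing's
- thread0 (a point): mouth of the threaded hole at x = +37, y = +24 mm of the housing, on its top face
- thread1 (a point): mouth of the threaded hole at x = +37, y = -24 mm of the housing, on its top face
- thread2 (a point): mouth of the threaded hole at x = -37, y = +24 mm of the housing, on its top face
- driver_red: bystander: loose red screwdriver, 194 x 25 x 28 mm, lying; origin at its middle underside
- tape_roll: bystander: loose blue tape roll, 54 mm across, 19 mm high; origin at its middle underside
- dish_a: bystander: loose lidded dish, 55 mm across, 14 mm high; origin at its middle underside

How it is judged:
By the outcome, as a careful person would: the job done as asked, in the order asked, and still so for the second after the job is handed in, while the arm keeps its last pose, push and grip.
It also fails if it takes over 35 s, if anything falls off the work surface, if the arm or the gripper's body presses on something with over 40 N, if the wrist force passes 120 N, or if a joint passes its speed limit or range.

## Working session

There is one attempt and no reset: what is moved stays moved. The work goes in short steps, Python scripts to look and compute and a tool call to move; the robot and the scene stay as the last step left them, time stands still between calls to the robot, and variables do not carry over. Pictures are saved under pics/ and viewed, at most 10 in all, crops included, and the job is handed in when it is done.

Besides the shell and the picture viewer there is one more tool, called after "Call:" by a JSON object that holds its "fn" and its "kwargs", one argument or row to a line. move_arm: Moves the arm, as the interface text tells. Its arguments: {"type":"object","properties":{"plan":{"type":"array","items":{"type":"array","items":{"type":"number"}}},"force":{"type":"number"}},"required":["plan"]}

```bash
mkdir -p pics; cat > h.py <<'E'
import numpy as np, cv2
from plant import read_state, read_camera
def cam(n):
    c=read_camera(n); c['K']=np.array([[c['fx'],0,c['cx']],[0,c['fy'],c['cy']],[0,0,1.]]); c['D']=np.array(c['distortion'],float)
    c['R']=cv2.Rodrigues(np.array(c['rvec'],float))[0]; c['t']=np.array(c['tvec'],float).ravel(); return c
def ray(c,uv,z):
    p=cv2.undistortPoints(np.array(uv,float).reshape(-1,1,2),c['K'],c['D']).reshape(-1,2)
    d=np.c_[p,np.ones(len(p))]@c['R']; o=-c['R'].T@c['t']
    return o+d*((z-o[2])/d[:,2])[:,None]
def save(c,n): cv2.imwrite('pics/'+n,c['frame'][:,:,::-1])
E
python3 - <<'E'
from h import *
for n in('top','scene'):
    c=cam(n); save(c,n+'0.png'); print(n,c['fx'],-c['R'].T@c['t'],c['R'][2])
s=read_state(); print(s)
E
```

```text
top 469.23091656321867 [-0.08226059 -0.08146254  1.79167457] [ 0.32807676  0.05812474 -0.94286115]
scene 416.2032740160727 [-0.07176827  1.05916115  0.57045978] [ 0.44276382 -0.80529483 -0.3942847 ]
{'t': 0.1, 'q': array([-1.43039228e+00,  1.31116532e-01,  1.48916992e+00,  8.93392973e-06,
        1.52299738e+00, -8.53698838e-02]), 'dq': array([-8.54101481e-05,  6.11101261e-04, -4.03958769e-03, -1.35003875e-04,
       -3.37883860e-04, -1.04435455e-03]), 'joint_torque': array([ 7.15647875e-04, -5.61346185e+01, -4.93096447e+01,  7.70905917e-02,
        2.92064849e-02, -7.34300761e-05]), 'tool_pos': array([ 0.13428914, -0.58426853,  0.22867413]), 'orientation': array([-3.11991658e+00, -3.53700961e-01,  5.90461639e-05]), 'force': array([0.13854659, 0.75531222, 0.07740798]), 'wrist_torque': array([ 0.03056471, -0.01612182, -0.04877762]), 'gripper_force': 0.0, 'opening': 0.09332871672043483}
```

View pics/top0.png

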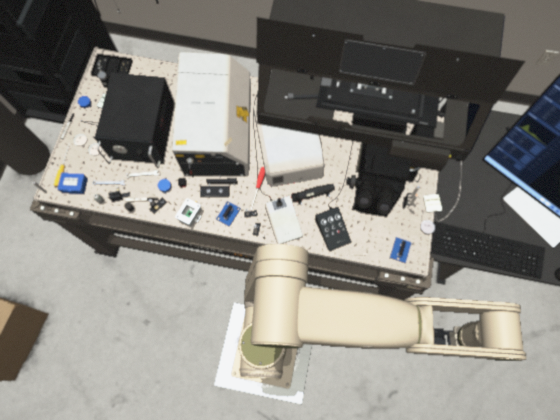

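View pics/scene0.png

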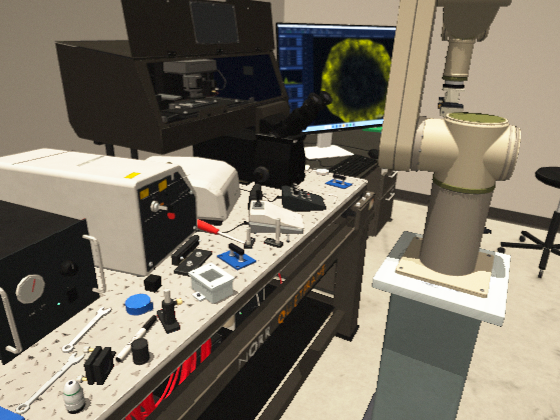

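The top view shows the housing at about (188,211) and blue plates at (229,213) and (401,249). The tape roll is at (165,186) and the red driver at (262,177). Next I'll enlarge the plates and housing.

```bash
python3 - <<'E'
from h import *
c=cam('top'); f=c['frame'][:,:,::-1]
a=cv2.resize(f[190:240,165:255],None,fx=8,fy=8,interpolation=cv2.INTER_CUBIC)[:, :400+320]
b=cv2.resize(f[232:266,380:425],None,fx=8,fy=5.5,interpolation=cv2.INTER_CUBIC)
o=np.zeros((a.shape[0]+b.shape[0],720,3),np.uint8);o[:400]=a;o[400:,:b.shape[1]]=b
s=cam('scene');g=s['frame'][:,:,::-1]
o[400:,360:720]=cv2.resize(g[235:310,180:270],(360,o.shape[0]-400),interpolation=cv2.INTER_CUBIC)
cv2.imwrite('pics/z.png',o); print(o.shape)
hsv=cv2.cvtColor(c['frame'],cv2.COLOR_RGB2HSV)
m=cv2.inRange(hsv,(100,120,60),(125,255,255))
for k in cv2.findContours(m,cv2.RETR_EXTERNAL,cv2.CHAIN_APPROX_NONE)[0]:
    if 60<cv2.contourArea(k)<600:
        r=cv2.minAreaRect(ray(c,k.reshape(-1,2),.004)[:,:2].astype(np.float32)); print(cv2.boundingRect(k),r)
print(ray(c,[[188,211]],.045))
E
```

```text
(587, 720, 3)
(400, 242, 10, 20) ((0.4758523404598236, -0.45417141914367676), (0.02045981027185917, 0.08104954659938812), 78.1126708984375)
(391, 239, 11, 20) ((0.48108524084091187, -0.4202932119369507), (0.02546204999089241, 0.08028477430343628), 81.19233703613281)
(219, 204, 19, 21) ((0.49138492345809937, 0.26386210322380066), (0.05705772712826729, 0.08166606724262238), 72.4134521484375)
(158, 179, 12, 12) ((0.5589845776557922, 0.5499246716499329), (0.0506250225007534, 0.04310669004917145), 40.10688400268555)
(59, 173, 27, 20) ((0.49422451853752136, 0.9192739129066467), (0.08107510209083557, 0.10209650546312332), 6.786990642547607)
(79, 97, 11, 10) ((0.8708129525184631, 1.0000778436660767), (0.048296451568603516, 0.04271697252988815), 18.94747543334961)
(527, 91, 33, 46) ((1.2238186597824097, -0.9687488675117493), (0.22797802090644836, 0.13497820496559143), 0.7660617232322693)
[[0.45669161 0.41267802 0.045     ]]
```

View pics/z.png

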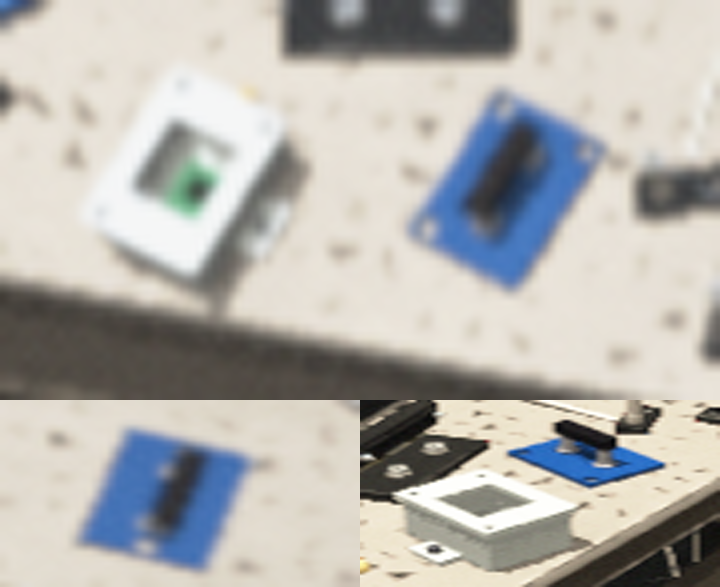

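The plate at (229,213) is the cover, since it has three holes. In the crop its holes are hole0 (503,100), hole1 (590,150) and hole2 (425,230). The matching threads are thread0 (183,85), thread1 (265,128) and thread2 (100,212). The plate at (401,249) has two holes, so it is the spare.

```bash
cat >> h.py <<'E'
M=np.array([[37,24],[37,-24],[-37,24]])/1000.
def fit(P):
    P=np.asarray(P)[:,:2]; a=M-M.mean(0); b=P-P.mean(0)
    th=np.arctan2((a[:,0]*b[:,1]-a[:,1]*b[:,0]).sum(),(a*b).sum()); R=np.array([[np.cos(th),-np.sin(th)],[np.sin(th),np.cos(th)]])
    return P.mean(0)-R@M.mean(0),np.degrees(th),np.linalg.norm(b-a@R.T,axis=1)*1000
E
python3 - <<'E'
from h import *
c=cam('top')
f=lambda L:(np.array(L)+.5)/8-.5+[165,190]
print(fit(ray(c,f([[503,100],[590,150],[425,230]]),.005)))
print(fit(ray(c,f([[183,85],[265,128],[100,212]]),.045)))
# height map
z=c['z_map'];v,u=np.nonzero(z>0);p=cv2.undistortPoints(np.c_[u,v].astype(float).reshape(-1,1,2),c['K'],c['D']).reshape(-1,2)
W=(np.c_[p,np.ones(len(p))]*z[v,u][:,None]-c['t'])@c['R']
for x in np.arange(.35,.8,.05):
    print('%.2f'%x,[int(100*max(W[(abs(W[:,0]-x)<.025)&(abs(W[:,1]-y)<.025)][:,2],default=-1)) for y in np.arange(-.6,.61,.05)])
E
```

```text
(array([0.49279697, 0.26443604]), np.float64(-17.478338816797105), array([3.06905529, 2.34831163, 2.46724138]))
(array([0.45742361, 0.41491426]), np.float64(-16.559030705101907), array([0.79352152, 0.34390338, 1.12350089]))
0.35 [-5, -4, -4, -3, -4, -5, -13, -13, -14, -13, -13, -100, -100, -100, -100, -14, -13, -13, -14, -13, -14, -13, -13, -13, -13]
0.40 [-4, 0, 1, 1, 0, 1, 0, 1, 1, 2, 0, 1, 3, 3, 2, 1, 1, 1, 1, 1, 5, 5, 1, 1, 1]
0.45 [-4, 1, 1, 4, 1, 1, 1, 2, 3, 4, 3, 3, 4, 5, 5, 8, 1, 4, 3, 1, 5, 5, 1, 9, 1]
0.50 [-2, 1, 1, 4, 1, 1, 38, 38, 38, 8, 7, 3, 6, 7, 8, 2, 6, 4, 3, 4, 5, 5, 1, 2, 2]
0.55 [-2, 1, 1, 0, 1, 31, 35, 37, 37, 7, 6, 1, 8, 13, 8, 1, 1, 1, 2, 3, 19, 3, 3, 3, 1]
0.60 [-1, 2, 2, 1, 1, 30, 31, 32, 31, 6, 6, 7, 7, 7, 2, 2, 1, 3, 4, 25, 26, 26, 25, 9, 18]
0.65 [-2, 1, 1, 14, 24, 25, 26, 28, 26, 6, 7, 7, 9, 13, 14, 14, 15, 23, 25, 26, 26, 27, 26, 20, 21]
0.70 [0, 2, 1, 14, 26, 27, 27, 27, 13, 5, 11, 13, 14, 15, 16, 15, 15, 22, 25, 25, 26, 26, 26, 1, 21]
0.75 [-3, 27, 30, 30, 29, 29, 29, 26, 19, 1, 11, 15, 15, 16, 16, 16, 15, 21, 25, 26, 26, 27, 27, 0, 21]
```

Call:
{"fn": "move_arm", "kwargs": {
  "plan": [
    [0, 0, 0, 0.8, -0.97, 0, 93],
    [0, 0, 0, 0.8, -0.97, 0, 93],
    [0, 0, 0, 0.8, -0.97, 0, 93],
    [0, 0, 0, 0.8, -0.97, 0, 93],
    [0, 0, 0, 0.8, -0.97, 0, 93],
    [0, 0, 0, 0.8, -0.97, 0, 93],
    [0, 0, 0, 0.8, -0.97, 0, 93],
    [0, 0, 0, 0.8, -0.97, 0, 93],
    [0, 0, 0, 0.8, -0.97, 0, 93],
    [0, 0, 0, 0.8, -0.97, 0, 93]
  ]
}}

```text
t: 1.25
tool_pos: [0.2753, -0.3025, 0.2296]
orientation: [3.121, 0.354, 0.0]
force: [0.7, -0.7, -0.1]
opening: 0.0929
gripper_force: 0.0
```

Call:
{"fn": "move_arm", "kwargs": {
  "plan": [
    [0, 0, 0, 0.75, -0.95, 0, 93],
    [0, 0, 0, 0.75, -0.95, 0, 93],
    [0, 0, 0, 0.6, -1, 0, 93],
    [0, 0, 0, 0.6, -1, 0, 93],
    [0, 0, 0, 0.6, -1, 0, 93],
    [0, 0, 0, 0.6, -1, 0, 93],
    [0, 0, 0, 0.6, -1, 0, 93],
    [0, 0, 0, 0.6, -1, 0, 93],
    [0, 0, 0, 0.6, -1, 0, 93],
    [0, 0, 0, 0.6, -1, 0, 93]
  ]
}}

```text
t: 2.25
tool_pos: [0.3733, -0.026, 0.2298]
orientation: [3.121, 0.354, 0.001]
force: [0.7, -0.2, -0.2]
opening: 0.0932
gripper_force: 0.0
```

Call:
{"fn": "move_arm", "kwargs": {
  "plan": [
    [0, 0, 0, 0.58, -1, 0, 93],
    [0, 0, 0, 0.58, -1, 0, 93],
    [0, 0, 0, 0.58, -1, 0, 93],
    [0, 0, 0, 0.58, -1, 0, 93],
    [0, 0, 0, 0.58, -1, 0, 93],
    [0, 0, 0, 0.58, -1, 0, 93],
    [0, 0, 0, 0.58, -1, 0, 93],
    [0, 0, 0, 0.58, -1, 0, 93],
    [0, 0, 0, 0.58, -1, 0, 93],
    [0, 0, -1, 0, 0, 0, 93]
  ]
}}

```text
t: 3.25
tool_pos: [0.4501, 0.224, 0.2293]
orientation: [-3.097, -0.521, 0.0]
force: [-0.8, -0.0, -0.3]
opening: 0.093
gripper_force: 0.0
```

Call:
{"fn": "move_arm", "kwargs": {
  "plan": [
    [0, 0, -1, 0, 0, 0, 93],
    [0, 0, -1, 0, 0, 0, 93],
    [0, 0, -1, 0, 0, 0, 93],
    [0, 0, -1, 0, 0, 0, 93],
    [0, 0, -1, 0, 0, 0, 93],
    [0, 0, -1, 0, 0, 0, 93],
    [0, 0, -1, 0, 0, 0, 93],
    [0, 0, -1, 0, 0, 0, 93],
    [0, 0, -1, 0, 0, 0, 93],
    [0, 0, -1, 0, 0, 0, 93]
  ]
}}

```text
t: 4.25
tool_pos: [0.4498, 0.2213, 0.2296]
orientation: [-2.421, -2.002, 0.0]
force: [-0.9, 0.1, -0.2]
opening: 0.0925
gripper_force: 0.0
```

Call:
{"fn": "move_arm", "kwargs": {
  "plan": [
    [0, 0, -1, 0, 0, 0, 93],
    [0, 0, -1, 0, 0, 0, 93],
    [0, 0, -1, 0, 0, 0, 93],
    [0, 0, -1, 0, 0, 0, 93],
    [0, 0, -1, 0, 0, 0, 93],
    [0, 0, -1, 0, 0, 0, 93],
    [0, 0, -1, 0, 0, 0, 93],
    [0, 0, -1, 0, 0, 0, 93],
    [0, 0, -1, 0, 0, 0, 93],
    [0, 0, -1, 0, 0, 0, 93]
  ]
}}

```text
t: 5.25
tool_pos: [0.4498, 0.2213, 0.2296]
orientation: [-1.095, -2.944, 0.0]
force: [0.4, 0.5, -0.3]
opening: 0.093
gripper_force: 0.0
```

Call:
{"fn": "move_arm", "kwargs": {
  "plan": [
    [0, 0, -1, 0, 0, 0, 93],
    [0, 0, -1, 0, 0, 0, 93],
    [0, 0, -1, 0, 0, 0, 93],
    [0, 0, -0.5, 0, 0, 0, 93],
    [0, 0, 0, 0, 0, 0, 93],
    [0, 0, 0, 0, 0, 0, 93],
    [0, 0, 0, 0, 0, 0, 93],
    [0, 0, 0, 0, 0, 0, 93],
    [0, 0, 0, 0, 0, 0, 93],
    [0, 0, 0, 0, 0, 0, 93]
  ]
}}

```text
t: 6.25
tool_pos: [0.4499, 0.2214, 0.2296]
orientation: [-0.548, -3.093, -0.0]
force: [-0.3, 1.0, -1.2]
opening: 0.0926
gripper_force: 0.0
```

```bash
python3 - <<'E'
from h import *
c=cam('wrist'); save(c,'w0.png'); s=read_state(); print(s['tool_pos'],s['orientation'],s['q'],-c['R'].T@c['t'],c['R'])
E
```

```text
[0.44987405 0.22132289 0.22963415] [-5.47487360e-01 -3.09351054e+00  5.61014867e-05] [ 3.54920659e-01 -1.38984357e-01  1.75681250e+00 -2.64537367e-05
  1.52379006e+00 -8.65543397e-01] [0.38211687 0.24520612 0.38525292] [[ 3.43128268e-01  9.39288240e-01  7.70580191e-04]
 [ 9.05502897e-01 -3.31004085e-01  2.65519866e-01]
 [ 2.49654753e-01 -9.04096089e-02 -9.64105081e-01]]
```

View pics/w0.png

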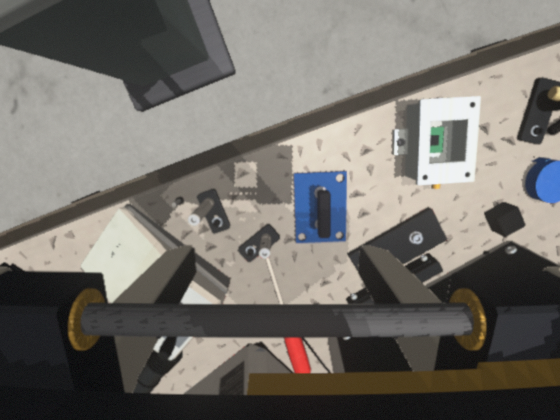

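The wrist view shows hole0 near (341,237), hole1 (301,237) and hole2 (340,178). The threads are thread0 (469,177), thread1 (425,178) and thread2 (473,103). I'll refine these to centroids.

```bash
cat >> h.py <<'E'
def blob(c,uv,sat,r=5):
    # sat=True: unsaturated hole in the blue plate; False: dark hole in the white rim
    hsv=cv2.cvtColor(c['frame'],cv2.COLOR_RGB2HSV).astype(float); out=[]
    for u,v in uv:
        w=hsv[v-r:v+r+1,u-r:u+r+1,1 if sat else 2]; k=np.clip(np.percentile(w,70)-w-25,0,90)
        lab=cv2.connectedComponents((k>0).astype(np.uint8))[1]; ys,xs=np.nonzero(lab)
        i=np.argmin((ys-r)**2+(xs-r)**2); k=k*(lab==lab[ys[i],xs[i]])
        Y,X=np.mgrid[v-r:v+r+1,u-r:u+r+1]; out.append([(k*X).sum()/k.sum(),(k*Y).sum()/k.sum()])
    return np.array(out)
E
python3 - <<'E'
from h import *
c=cam('wrist')
a=blob(c,[(341,237),(301,237),(340,178)],True); b=blob(c,[(469,177),(425,178),(473,103)],False)
print(a,b); P=ray(c,a,.005);T=ray(c,b,.045);print(fit(P),fit(T))
C,th,_=fit(P)
hsv=cv2.cvtColor(c['frame'],cv2.COLOR_RGB2HSV); m=np.zeros(hsv.shape[:2],np.uint8);m[165:245,310:338]=cv2.inRange(hsv,(0,0,0),(180,255,45))[165:245,310:338]
k=max(cv2.findContours(m,0,1)[0],key=cv2.contourArea); r=cv2.minAreaRect(k); print(r, fit.__name__, ray(c,[r[0]],.039))
E
```

```text
[[338.87014925 234.86915423]
 [301.46979866 236.36533411]
 [339.37816844 177.39043336]] [[467.05101449 174.17623188]
 [424.62363352 176.90109318]
 [472.13008891 104.23210108]]
(array([0.49252548, 0.26247649]), np.float64(-17.579353209770026), array([0.06390992, 0.1790612 , 0.13195802])) (array([0.45841308, 0.41321497]), np.float64(-16.02431654830452), array([0.03463297, 0.03372321, 0.06108622]))
((319.0, 227.5), (1.0, 0.0), -90.0) fit [[0.50482282 0.25257122 0.039     ]]
```

```bash
python3 - <<'E'
from h import *
for n in('wrist','top'):
    c=cam(n);z=c['z_map'];v,u=np.nonzero(z>0)
    if n=='wrist': k=v<265; v,u=v[k],u[k]
    p=cv2.undistortPoints(np.c_[u,v].astype(float).reshape(-1,1,2),c['K'],c['D']).reshape(-1,2)
    W=(np.c_[p,np.ones(len(p))]*z[v,u][:,None]-c['t'])@c['R']
    for C,th in(((.4925,.2625),-17.6),((.4584,.4132),-16)):
        t=np.radians(th);L=(W[:,:2]-C)@np.array([[np.cos(t),-np.sin(t)],[np.sin(t),np.cos(t)]])
        print(n)
        for x0 in(-55,-20,20):
            print(x0,[round(float(max(W[(L[:,0]*1e3>x0)&(L[:,0]*1e3<x0+(40 if x0==-20 else 35))&(L[:,1]*1e3>y)&(L[:,1]*1e3<y+20)][:,2],default=-1)),3) for y in range(-110,110,20)])
E
```

```text
wrist
-55 [0.247, 0.003, 0.003, 0.007, 0.008, 0.247, 0.008, 0.007, 0.003, 0.003, 0.047]
-20 [0.003, 0.003, 0.011, 0.007, 0.007, 0.041, 0.009, 0.007, 0.003, 0.003, 0.013]
20 [0.018, 0.061, 0.062, 0.007, 0.007, 0.041, 0.008, 0.012, 0.014, 0.015, 0.015]
wrist
-55 [0.003, 0.003, 0.003, 0.048, 0.048, 0.049, 0.048, 0.047, 0.003, 0.004, 0.059]
-20 [0.003, 0.003, 0.003, 0.047, 0.047, 0.015, 0.048, 0.047, 0.003, 0.004, 0.01]
20 [0.008, 0.003, 0.003, 0.047, 0.047, 0.048, 0.048, 0.047, 0.003, 0.004, 0.003]
top
-55 [0.648, 0.646, 0.649, 0.646, 0.646, 0.648, 0.642, 0.355, 0.01, 0.012, -1.0]
-20 [0.652, 0.648, 0.645, 0.643, 0.637, 0.623, 0.342, 0.349, 0.01, 0.013, 0.014]
20 [0.645, 0.644, 0.629, -0.792, -1.0, 0.037, 0.005, 0.008, 0.005, -0.002, 0.005]
top
-55 [-1.0, -1.0, 0.006, 0.047, 0.057, 0.053, 0.057, 0.047, 0.009, 0.012, 0.057]
-20 [-1.0, -1.0, -1.0, 0.042, 0.052, 0.021, 0.051, 0.046, 0.01, 0.01, 0.014]
20 [0.355, 0.01, 0.008, -0.001, 0.048, 0.053, 0.058, 0.047, 0.009, 0.015, 0.014]
```

Call:
{"fn": "move_arm", "kwargs": {
  "plan": [
    [0, 0, 0, -0.346, 0.71, 0, 60],
    [0, 0, 0, -0.346, 0.71, 0, 60],
    [0, 0, 0, -0.346, 0.71, 0, 60],
    [0, 0, -0.415, 0, 0, 0, 60],
    [0, 0, 0, 0, 0, 1, 60],
    [0, 0, 0, 0, 0, 1, 60],
    [0, 0, 0, 0, 0, 1, 60],
    [0, 0, 0, 0, 0, 1, 60],
    [0, 0, 0, 0, 0, 1, 60],
    [0, 0, 0, 0, 0, 0, 60]
  ]
}}

```text
t: 7.45
tool_pos: [0.4897, 0.2613, 0.1005]
orientation: [-0.479, -3.099, 0.006]
force: [-0.7, -0.8, -0.8]
opening: 0.0599
gripper_force: 0.0
```

Call:
{"fn": "move_arm", "kwargs": {
  "plan": [
    [0, 0, 0, 0, 0, 0.6, 60],
    [0, 0, 0, 0, 0, 0.6, 60],
    [0, 0, 0, 0, 0, 0.6, 60],
    [0, 0, 0, 0, 0, 0.6, 60],
    [0, 0, 0, 0, 0, 0.5, 60],
    [0, 0, 0, 0, 0, 0.28, 60],
    [0, 0, 0, 0, 0, 0, 60],
    [0, 0, 0, 0, 0, 0, 60],
    [0, 0, 0, 0, 0, 0, 60],
    [0, 0, 0, 0, 0, 0, 60]
  ]
}}

```text
t: 8.45
tool_pos: [0.4932, 0.2627, 0.026]
orientation: [0.48, 3.104, 0.001]
force: [0.5, -0.2, -0.4]
opening: 0.0601
gripper_force: 0.0
```

```bash
python3 - <<'E'
from h import *
c=cam('wrist'); save(c,'w1.png'); s=read_state(); print(s['tool_pos'],s['orientation'],s['force'])
E
```

```text
[0.49309746 0.26270207 0.02590129] [4.79709737e-01 3.10357803e+00 1.12184262e-03] [0.29731855 0.31223135 0.15479993]
```

View pics/w1.png

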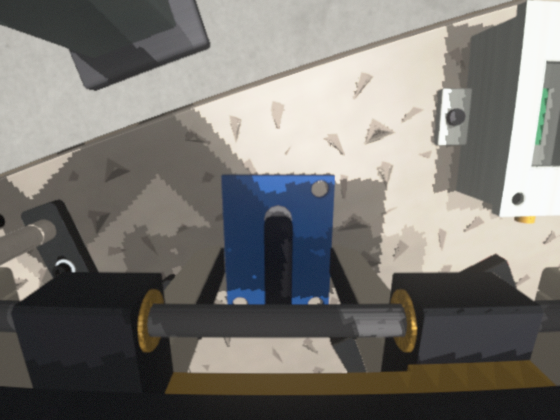

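The handle (about column 278) sits centred between the open fingers, with the plate parallel to the tool. Closing now.

Call:
{"fn": "move_arm", "kwargs": {
  "plan": [
    [0, 0, 0, 0, 0, 0.06, 60],
    [0, 0, 0, 0, 0, 0, 30],
    [0, 0, 0, 0, 0, 0, 15],
    [0, 0, 0, 0, 0, 0, 5],
    [0, 0, 0, 0, 0, 0, 5],
    [0, 0, 0, 0, 0, 0, 5],
    [0, 0, 0, 0, 0, 0, 5],
    [0, 0, 0, 0, 0, 0, 5],
    [0, 0, 0, 0, 0, 0, 5],
    [0, 0, 0, 0, 0, 0, 5]
  ],
  "force": 40
}}

```text
t: 9.5
tool_pos: [0.4926, 0.2625, 0.0237]
orientation: [0.48, 3.105, 0.0]
force: [-0.1, 0.3, 0.2]
opening: 0.0138
gripper_force: 40.0
```

Call:
{"fn": "move_arm", "kwargs": {
  "plan": [
    [0, 0, 0, 0, 0, -0.2, 5],
    [0, 0, 0, 0, 0, -0.4, 5],
    [0, 0, 0, 0, 0, -0.7, 5],
    [0, 0, 0, 0, 0, -0.7, 5],
    [0, 0, 0, 0, 0, -0.7, 5],
    [0, 0, 0, 0, 0, -0.7, 5],
    [0, 0, 0, 0, 0, -0.6, 5],
    [0, 0, 0, 0, 0, -0.3, 5],
    [0, 0, 0, 0, 0, 0, 5],
    [0, 0, 0, 0, 0, 0, 5]
  ]
}}

```text
t: 10.5
tool_pos: [0.4923, 0.2623, 0.1307]
orientation: [-0.48, -3.104, 0.001]
force: [-1.1, 0.4, -1.7]
opening: 0.0137
gripper_force: 40.0
```

```bash
python3 - <<'E'
from h import *
c=cam('wrist'); save(c,'w2.png'); s=read_state(); print(s['tool_pos'],s['orientation'],s['force'],s['opening'],s['gripper_force'])
E
```

```text
[0.49195088 0.26221167 0.13015276] [-4.79674721e-01 -3.10344501e+00  1.22943036e-03] [ 1.14975737  0.05529109 -1.9187487 ] 0.01358520851053857 39.99952733516693
```

View pics/w2.png

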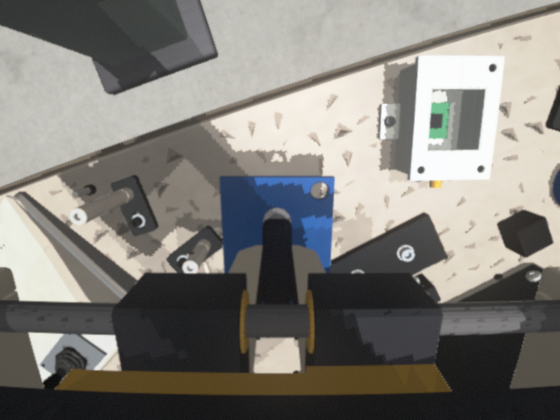

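The plate is lifted with its far edge running from (221,177) to (334,177) and hole2 at (319,190). The threads appear at (480,168), (421,170) and (492,67). From this view I'll measure the in-hand pose and the housing again.

```bash
python3 - <<'E'
from h import *
c=cam('wrist');s=read_state();p=s['tool_pos'];R=cv2.Rodrigues(s['orientation'])[0];print(p,np.round(R,4))
T=ray(c,blob(c,[(480,168),(421,170),(492,67)],False),.045); H,th,r=fit(T); print('housing',H,th,r)
zt=p[2]-.0237+.005
h2=ray(c,blob(c,[(319,190)],True,11),zt)[0]
hsv=cv2.cvtColor(c['frame'],cv2.COLOR_RGB2HSV);m=cv2.inRange(hsv,(100,120,40),(130,255,255))
us=np.arange(228,328,4); e=[[u,165+np.argmax(m[165:200,u]>0)-.5] for u in us]
E=ray(c,e,zt); d=np.polyfit(E[:,1],E[:,0],1); print('edge yaw',-np.degrees(np.arctan(d[0])))
t=np.radians(-17.6)
RR=np.array([[np.cos(t),-np.sin(t)],[np.sin(t),np.cos(t)]])
print('hole2',h2,'-> centre',h2[:2]-RR@M[2],'edge x',((E[:,:2]-p[:2])@RR)[:,0].mean()*1e3)
E
```

```text
[0.49181844 0.26215344 0.12993868] [[-9.533e-01  3.019e-01 -1.800e-03]
 [ 3.019e-01  9.533e-01 -7.000e-04]
 [ 1.500e-03 -1.200e-03 -1.000e+00]]
housing [0.45826404 0.41312726] -16.028616459849992 [0.04284447 0.05867425 0.09763005]
edge yaw -17.081978769685204
hole2 [0.46353415 0.29538983 0.11123868] -> centre [0.49154532 0.26132556] edge x -44.61555235524333
```

Call:
{"fn": "move_arm", "kwargs": {
  "plan": [
    [0, 0, 0, 0.2, 0.35, 0, 5],
    [0, 0, 0, 0.4, 0.7, 0, 5],
    [0, 0, 0, 0.5, 0.85, 0, 5],
    [0, 0, 0, 0.5, 0.85, 0, 5],
    [0, 0, 0, 0.5, 0.85, 0, 5],
    [0, 0, 0, 0.4, 0.7, 0, 5],
    [0, 0, 0, 0.4, 0.7, 0, 5],
    [0, 0, 0, 0.2, 0.36, 0, 5],
    [0, 0, -0.26, 0, 0, 0, 5],
    [0, 0, 0, 0, 0, 0, 5]
  ]
}}

```text
t: 11.6
tool_pos: [0.4589, 0.4132, 0.1307]
orientation: [-0.434, -3.111, 0.001]
force: [-0.2, 0.4, -2.3]
opening: 0.0137
gripper_force: 40.0
```

Call:
{"fn": "move_arm", "kwargs": {
  "plan": [
    [0, 0, 0, 0, 0, 0.3, 5],
    [0, 0, 0, 0, 0, 0.4, 5],
    [0, 0, 0, 0, 0, 0.3, 5],
    [0, 0, 0, 0, 0, 0.2, 5],
    [0, 0, 0, 0, 0, 0, 5],
    [0, 0, 0, 0, 0, 0, 5],
    [0, 0, 0, 0, 0, 0, 5],
    [0, 0, 0, 0, 0, 0, 5],
    [0, 0, 0, 0, 0, 0, 5],
    [0, 0, 0, 0, 0, 0, 5]
  ]
}}

```text
t: 12.6
tool_pos: [0.4592, 0.4137, 0.1013]
orientation: [0.438, 3.111, 0.0]
force: [0.3, -0.7, -1.3]
opening: 0.0139
gripper_force: 40.0
```

```bash
python3 - <<'E'
from h import *
c=cam('wrist'); t=cam('top'); s2=cam('scene')
o=np.zeros((600,800,3),np.uint8)
o[:300,:400]=cv2.resize(c['frame'],(400,300))
o[:300,400:]=cv2.resize(t['frame'][185:239,150:222],(400,300),interpolation=2)
o[300:,:]=cv2.resize(s2['frame'][235:310,130:330],(800,300),interpolation=2)
cv2.imwrite('pics/w3.png',o[:,:,::-1]); s=read_state(); print(s['tool_pos'],s['orientation'],s['force'],s['q'])
E
```

```text
[0.45911329 0.41365239 0.10122123] [4.37499236e-01 3.11090422e+00 1.28846321e-04] [-1.68832981  0.06660958 -2.64095559] [ 6.50408091e-01  2.70273857e-01  1.56886931e+00  4.31668270e-06
  1.30233815e+00 -6.40953772e-01]
```

View pics/w3.png

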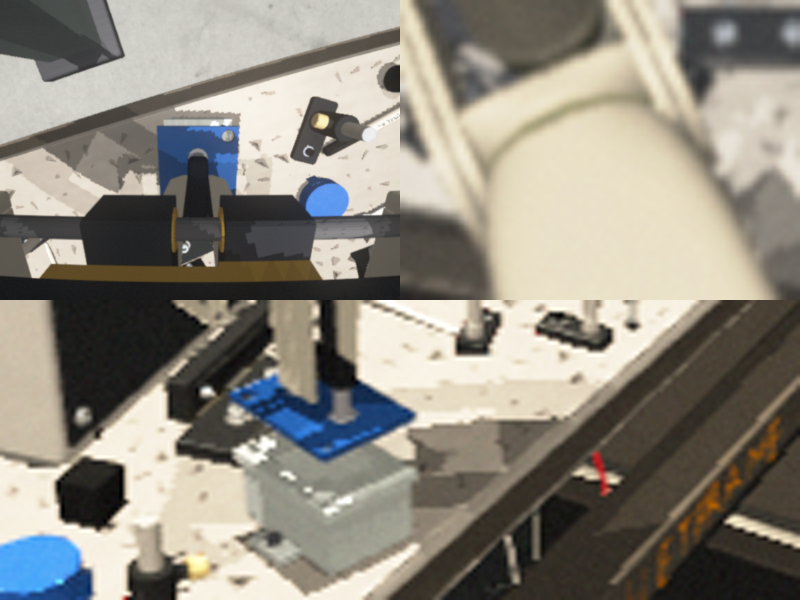

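The plate hangs level above the housing with nothing touching. I'll descend to the 10 mm gap with a small correction.

Call:
{"fn": "move_arm", "kwargs": {
  "plan": [
    [0, 0, 0, 0.02, -0.016, 0, 5],
    [0, 0, 0, 0, 0, 0.1, 5],
    [0, 0, 0, 0, 0, 0.2, 5],
    [0, 0, 0, 0, 0, 0.2, 5],
    [0, 0, 0, 0, 0, 0.2, 5],
    [0, 0, 0, 0, 0, 0.12, 5],
    [0, 0, 0, 0, 0, 0.08, 5],
    [0, 0, 0, 0, 0, 0, 5],
    [0, 0, 0, 0, 0, 0, 5],
    [0, 0, 0, 0, 0, 0, 5]
  ]
}}

```text
t: 13.75
tool_pos: [0.4587, 0.4135, 0.079]
orientation: [0.438, 3.111, 0.001]
force: [0.7, 0.3, -1.1]
opening: 0.014
gripper_force: 40.0
```

Call:
{"fn": "move_arm", "kwargs": {
  "plan": [
    [0, 0, 0, 0, 0, 0, 5],
    [0, 0, 0, 0, 0, 0, 5],
    [0, 0, 0, 0, 0, 0, 5],
    [0, 0, 0, 0, 0, 0, 5],
    [0, 0, 0, 0, 0, 0, 5],
    [0, 0, 0, 0, 0, 0, 5],
    [0, 0, 0, 0, 0, 0, 5],
    [0, 0, 0, 0, 0, 0, 5],
    [0, 0, 0, 0, 0, 0, 5],
    [0, 0, 0, 0, 0, 0, 5]
  ]
}}

```text
t: 14.75
tool_pos: [0.4585, 0.4133, 0.0786]
orientation: [-0.438, -3.111, 0.0]
force: [0.4, -0.3, -2.3]
opening: 0.0139
gripper_force: 40.0
```

```bash
python3 - <<'E'
from h import *
P=[]
for i in range(4):
    c=cam('wrist'); s=read_state(); P.append(s['tool_pos']); print(s['tool_pos'],s['orientation'],s['force'])
s2=cam('scene')
o=np.zeros((600,800,3),np.uint8)
o[:,:400]=cv2.resize(c['frame'][130:280,210:310+0],(400,600),interpolation=2)
o[:,400:]=cv2.resize(s2['frame'][245:310,182:237],(400,600),interpolation=2)
o[:,:400]=0; o[:400,:400]=cv2.resize(c['frame'][150:280,215:345],(400,400),interpolation=2)
cv2.imwrite('pics/w4.png',o[:,:,::-1])
p=np.mean(P,0); h=ray(c,blob(c,[(319,190)],True,11),p[2]-.0187)[0]
t=np.radians(-16.03); R=np.array([[np.cos(t),-np.sin(t)],[np.sin(t),np.cos(t)]])
print(p,h,(h[:2]-R@M[2]-[.45826,.41313])*1e3,'mm off (camera)')
E
```

```text
[0.45854204 0.41337871 0.0786956 ] [4.37558969e-01 3.11091354e+00 1.44715295e-04] [-0.36309848 -0.82304414 -2.24014702]
[0.45849414 0.41335783 0.07862027] [-4.37579856e-01 -3.11092944e+00 -1.53692952e-05] [ 0.20445613  0.29359649 -1.50548581]
[0.45851604 0.41334026 0.0786372 ] [-4.37609722e-01 -3.11096161e+00 -1.36863771e-05] [-0.0026088   0.13650953 -1.41992142]
[0.45852704 0.41334266 0.07864285] [4.37657596e-01 3.11095606e+00 3.16565186e-05] [-0.2016262  -0.01489624 -1.80285366]
[0.45851982 0.41335487 0.07864898] [0.42933591 0.44568599 0.05994898] [ 0.00987648 -0.72802421] mm off (camera)
```

View pics/w4.png

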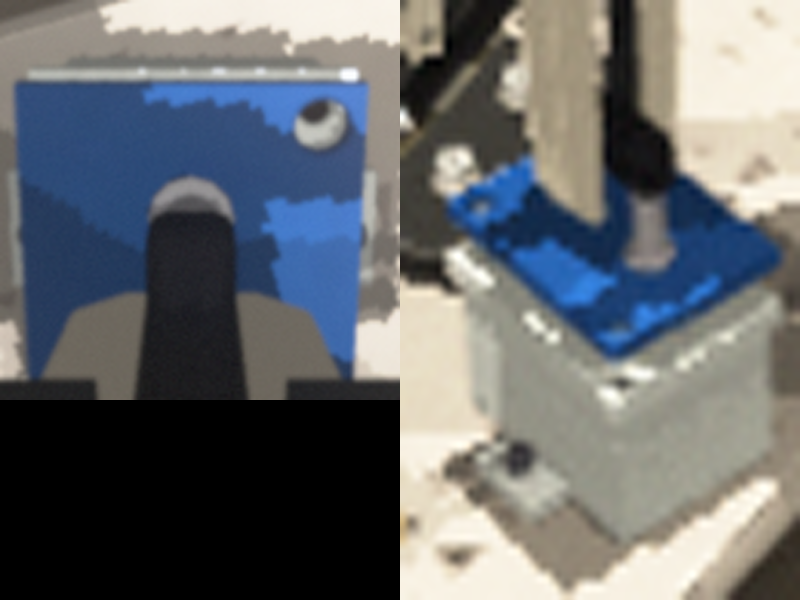

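Thread2 shows dark through hole2 (crop about (318,108) inside the hole at (320,125)). The plate is level with a clear gap. The camera suggests a residual of about 0.6 mm in -y, so I'll trim that and hand in.

Call:
{"fn": "move_arm", "kwargs": {
  "plan": [
    [0, 0, 0, 0.006, 0.02, 0, 5],
    [0, 0, 0, 0, 0, 0, 5],
    [0, 0, 0, 0, 0, 0, 5],
    [0, 0, 0, 0, 0, 0, 5],
    [0, 0, 0, 0, 0, 0, 5],
    [0, 0, 0, 0, 0, 0, 5],
    [0, 0, 0, 0, 0, 0, 5],
    [0, 0, 0, 0, 0, 0, 5],
    [0, 0, 0, 0, 0, 0, 5],
    [0, 0, 0, 0, 0, 0, 5]
  ]
}}

```text
t: 16.0
tool_pos: [0.4585, 0.4139, 0.0786]
orientation: [0.438, 3.111, 0.0]
force: [-0.0, 0.2, -1.4]
opening: 0.0136
gripper_force: 40.0
```

```bash
python3 -c "
from plant import *
s=read_state();print(s['t'],s['tool_pos'],s['force'],s['gripper_force']);print(close_job())"
```

```text
16.0 [0.45850317 0.41387571 0.07864027] [-0.01638881  0.15291775 -1.39512279] 39.99952554702759
the job is handed in; nothing more can be done
None
```

The arm is holding the three-hole cover level about 10 mm above the housing, with its three holes over the three threads to within about 1 mm by my measurements; I handed the job in at 16 s, and no verdict came back.

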